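Advance the star wheel of a spindle brake adjuster

ROBOT

A 6-joint arm with a two-finger parallel gripper is mounted at the origin on the work surface. World frame = base frame: x ahead of the robot, y to its left, z up, the work surface at z = 0. Lengths are in m, angles in degrees, forces in N, time in s.
With the tool pointing down it reaches from about 0.3 to 0.75 m from the base axis. Payload 8.5 kg.
Tool frame: the origin (TCP) lies midway between the tips of the shut fingers; the grasp point (between the pads) lies 19 mm behind it (env.tcp_to_grasp is the z of the grasp point in the tool frame, in m); z points along the fingers, y is the line along which they close (so a half turn about z gives the same grasp; the last joint's range is limited). The gripper opens to 85 mm and grips with 20 to 120 N. Pads are 22 mm wide; open, the fingers measure 114 mm over their backs; the gripper's body (76 mm by 85 mm) begins 54 mm behind the grasp point. The pads swing forward as they close: fully open they stand 13 mm farther back than shut.
Start: joints at [57.68, 21.807, 74.336, -0, 83.858, -12.336], TCP at [0.188, 0.517, 0.231] pointing down, gripper open.
Joint ranges: [-178.18, 178.18], [-50.72, 133.34], [12.68, 142.11], [-81.47, 261.47], [9.98, 163.14], [-165.26, 165.26]. Speed limits (degrees/s): [136.94, 136.94, 180, 180, 180, 180].

INTERFACE

Orientations are given as a 3x3 rotation matrix whose columns are the frame's x, y, z axes.
In Python, from rig import env, imaging, job, models gives the robot as it stands. The module is installed in compiled form; this text tells all that it offers.
- The arm moves only by the tool jog_arm, never from a script. Its argument "plan" is text: rows parted by semicolons, each of 7 numbers parted by spaces: the turn, a rotation vector about the tool's x, y, z in degrees, then the shift along the tool's x, y, z in cm, then the closure in counts, from 0 (fully open) to 255 (shut). In form: rx ry rz x y z claw; .... A call has 1 to 10 rows; each row shifts and turns the commanded pose from where the row before left it, along the tool's axes as they then stand; what a row does not reach is not made up. A row lasts 1/12 s, in which the tool goes at most 41.7 mm and 7.16 degrees, less where a joint would pass 70% of its speed; a pose out of reach is approached as far as the arm can. A call with a gripper value outside its range is refused whole. The fingers move at their own pace and stop on an object; "grip_force" is the grip in N (left out, the last holds). Time passes only in rows, so rows that do not move let the fingers close. It gives the time, the measured TCP pose, the force, the opening and the grip force at its end, in the units of the state.
- env.observe(): the state, without advancing time (a new reading comes with each control period).
- imaging.get_image(name): name is "scene" or "side" or "wrist"; returns a dict with "pixels" (480x640x3 uint8, red, green, blue), "depth" (480x640 float32, m along the optical axis (not along the pixel's ray), 0 where there is no reading), "fov_y" (degrees; the focal length in pixels is half the picture's height over the tangent of half this angle, whatever the lens; pixels are square), "cx", "cy" (the principal point, pixels), "distortion" ([k1, k2, p1, p2, k3] as OpenCV has them; the pictures are not rectified), "world_from_camera" (4x4, takes a point from camera to world coordinates). Camera axes: x right, y down, z forward; pixel columns grow to the right and rows downward; lengths in m; the calibration is good to about 2 mm. A picture is of the moment at which its call begins.
- job.close_job(): hands the job in; it is judged then, once.
Trained networks look in the newest picture that a camera, given by its name, has taken for a name from the list of things; names that differ only in an ending like _2 or _b are one class to them, and where a whole thing is asked for, a point or a joint stands for the part that bears it (a point fixed in the world has none). Each returns a list of dicts, best first, with "confidence" (0 to 1); they miss things now and then, are a little off and sometimes report something else, mostly with a low value. They report only what shows in the picture. A call takes as long as a camera call.
- models.outline_of(camera, query): "region" (480x640 bool, what is visible of it) and "bbox" ([centre column, centre row, width, height] in pixels, round what is visible of it).
- models.tip_of(camera, query): "at" ([column, row] in pixels: a listed point, or the origin of a listed thing).
The state is a dict: "time_s": time; "q": joint angles; "qvel": joint speeds; "joint_efforts": joint torques, N m; "position": TCP position; "tool_rot": TCP orientation; "ft_force": force on the tool from outside, world axes, zero at the start; "wrist_torque": the same for the moment, N m; "grip_width": finger opening in m; "gripper_force": force on a finger pad.
Only numpy, scipy, OpenCV 4.12 (cv2) and the standard library are available. Lean on these libraries where they do the work, as an engineer would, in place of code of your own. Each camera call takes 0.05 s, during which the arm holds its last target. There are 200 camera calls.

TASK

The brake of the polishing spindle on the jeweller's bench has worked loose. Take the square-handled adjuster key from the tool stand, reach with its blade through the slot in the head's lid and work the star wheel round tooth by tooth, without ever leaning on it with more than 20 N, until the gauge needle stands upright at the black mark. Then put the key back fully down in its pocket of the stand, let go, and leave everything else on the bench where it is.

Things in the scene. Friction and masses are not known exactly. Their poses are not given: they have to be found in the camera images.
- head: Head of a polishing spindle, bolted down: green box 110 (x) x 90 (y) x 80 mm high on a 150 x 110 x 10 mm foot; drum and tapered spindle on its -y side (to y = -123 mm), gauge on its +y side (to y = 64 mm, 112 mm high). Origin: centre of its underside on the bench, z up. Its lid is 4 mm steel with a slot in the middle; the star wheel of the brake adjuster is inside, below the slot.
- slot (a point): Centre of the slot at the lid's top face, 80 mm above the bench. The slot is 18 mm along x (the way the teeth move) by 10 mm along y (the wheel axis); axes as the head's. Tooth crests pass 8 mm below this face, gap bottoms lie 14 mm below it.
- wheel_axis (a point): Centre of the steel star wheel, 40 mm below the slot; axis along the head's y. 16 straight teeth, outside radius 32 mm, root radius 26 mm, teeth 5 mm thick (gaps 7.5 mm at the crests, 5.2 mm at the root), 8 mm wide. How the teeth stand under the slot differs each time and does not follow from the needle: look or feel for a gap; often a crest is in the way. This point's axes do not turn with the wheel.
- mark (a point): Top of the gauge's black mark, 11 mm wide, on the top edge of the white gauge plate, straight above the wheel axis, 115 mm above the bench. The steel needle turns with the wheel in front of the plate, behind a clear pane; its tip is 63 mm from the axis.
- needle: Gauge needle on the star wheel's shaft, turning with the wheel; origin on the wheel axis, own z along the needle, y along the axis. Upright = on the mark. It starts 1.3 to 2.5 teeth short, leaning to the head's -x side; pushing teeth towards the head's +x raises it, one tooth = 0.393 rad. Stiff: about 6 N at the teeth turns it; it stays where left, no ratchet. The slot is too short for two teeth in one stroke.
- needle_tip (a point): Tip of the needle, 63 mm from the wheel axis, at y = 54 mm in the head's frame. On the mark: straight above the wheel axis, x = 0 in the head's frame, 103 mm above the bench.
- key: Adjuster key, 0.1 to 0.16 kg: black square handle 20 x 20 x 60 mm, upright in the stand, the only square one there (pocket varies). Steel blade below it 34 mm long, 4 mm thick (x), 6 mm wide (y), square-ended. Origin: centre of the handle's underside, which rests on the stand's top; z up the handle. The 4 mm goes along the slot's length.
- key_tip (a point): Lower end of the key's blade, 34 mm below the handle's underside.
- stand: Wooden tool stand, fixed, 60 (x) x 156 (y) x 42 mm high, origin at the centre of its underside. Three through pockets in its top, 9 mm (x) by 11 mm (y), at y = -52, 0 and +52 mm; one hand tool stands in each.
- scriber: Scriber with a round waisted wooden handle, 60 mm high, in the stand; leave it.
- scraper: Scraper with a round wooden handle and ball top, 58 mm high, in the stand; leave it.
- hammer: Hammer lying on the bench, 220 mm; leave it.
- jar: Glass jar with steel lid, 60 mm across, 70 mm high; leave it.
- bangle: Brass bangle 68 mm across, 10 mm high, lying flat; leave it.
- mandrel: Steel ring mandrel standing on its 40 mm foot, 170 mm high; leave it.
- pliers: Pliers lying on the bench, 145 mm long; leave them.
- wax_block: Brown wax block 70 x 40 x 25 mm; leave it.

How it is judged (in metres and radians):
On the way, in this order (a step that is already met when the one before it is completed fails the run):
1. the key's blade reaches through the slot down among the teeth of the star wheel (z of key_tip in the frame of head between 0.05 and 0.0695 m and x of key_tip in the frame of head between -0.012 and 0.012 m and y of key_tip in the frame of head between -0.006 and 0.006 m), for 0.1 s.
2. the needle is brought to the mark with the blade still in the slot (x of needle_tip in the frame of head between -0.0057 and 0.0057 m and z of needle_tip in the frame of head above 0.09 m and z of key_tip in the frame of head below 0.0695 m and x of key_tip in the frame of head between -0.012 and 0.012 m and y of key_tip in the frame of head between -0.006 and 0.006 m), for 0.2 s.
At the end, for the whole second after the job is handed in: The needle stands upright with its tip within the width of the black mark (5.7 mm either side of its middle, about 0.09 rad) and is at rest; the key is back in the pocket it came from, seated (within 8 mm of where it stood, upright within 0.08 rad), released and at rest (x of needle_tip in the frame of head between -0.0057 and 0.0057 m and z of needle_tip in the frame of head above 0.09 m and distance of key from where it was at the start of the episode below 0.008 m and angle between key's own z axis and vertical below 0.08 rad and linear speed of key below 0.02 m/s and angular speed of needle below 0.05 rad/s); the robot touches nothing.
It fails at once if the key presses on the head or its star wheel with more than 20 N (contact force between key and head above 20 N).
It fails at once if the robot itself presses on the head with more than 20 N (contact force between any of the arm, the fingers and head above 20 N).
It fails at once if another thing on the bench or in the stand is moved by more than 30 mm (distance of any of scriber, scraper, hammer, jar, bangle, mandrel, pliers, wax_block from where it was at the start of the episode above 0.03 m).
It also fails if it takes over 61 s, if anything falls off the work surface, if the arm or the gripper's body presses on something with over 40 N, if the wrist force passes 120 N, or if a joint passes its speed limit or range.

## Working session

There is one attempt and no reset: what is moved stays moved. The work goes in short steps, Python scripts to look and compute and a tool call to move; the robot and the scene stay as the last step left them, time stands still between calls to the robot, and variables do not carry over. Pictures are saved under pics/ and viewed, at most 10 in all, crops included, and the job is handed in when it is done.

Besides the shell and the picture viewer there is one more tool, called after ">>>" as name(argument=value, ...), one argument or row to a line, values as JSON. jog_arm: Moves the arm, as the interface text tells. Its arguments: {"type":"object","properties":{"plan":{"type":"string"},"grip_force":{"type":"number"}},"required":["plan"]}

```bash
mkdir -p pics; cat > h.py <<'E'
import numpy as np, cv2
from rig import env, imaging, job, models
def K(im):
    f=240/np.tan(np.radians(im["fov_y"])/2); return np.array([[f,0,im["cx"]],[0,f,im["cy"]],[0,0,1.]])
def cloud(im):
    v,u=np.mgrid[0:480,0:640]; p=np.stack([u,v],-1).reshape(-1,1,2).astype(np.float64)
    n=cv2.undistortPoints(p,K(im),np.array(im["distortion"],float)).reshape(480,640,2)
    d=im["depth"].astype(float); P=np.dstack([n*d[...,None],d]); T=np.array(im["world_from_camera"])
    return P@T[:3,:3].T+T[:3,3]
def ray(im,uv):
    n=cv2.undistortPoints(np.array(uv,float).reshape(1,1,2),K(im),np.array(im["distortion"],float)).ravel()
    T=np.array(im["world_from_camera"]); return T[:3,3],T[:3,:3]@np.array([n[0],n[1],1])
def at_z(im,uv,z):
    o,d=ray(im,uv); return o+d*(z-o[2])/d[2]
def save(im,name,box=None,s=1):
    a=im["pixels"][...,::-1]
    if box: a=a[box[1]:box[3],box[0]:box[2]]
    cv2.imwrite("pics/"+name,cv2.resize(a,None,fx=s,fy=s,interpolation=cv2.INTER_CUBIC))
E
python3 - <<'E'
from h import *
np.set_printoptions(precision=4,suppress=True)
ims={}
for c in ["scene","side","wrist"]:
    im=imaging.get_image(c); ims[c]=im; save(im,c+"0.png")
    print(c,np.array(im["world_from_camera"])[:3].tolist(),im["fov_y"])
    C=cloud(im)
    for q in ["head","slot","mark","needle_tip","wheel_axis","key","key_tip","stand","scriber","scraper"]:
        r=models.tip_of(c,q)[:2]
        for x in r: 
            print(q,x["at"],round(x["confidence"],2),C[int(np.clip(x["at"][1],0,479)),int(np.clip(x["at"][0],0,639))])
a=np.hstack([cv2.resize(ims[c]["pixels"][...,::-1],(400,300)) for c in ["scene","side"]])
cv2.imwrite("pics/both.png",a)
s=env.observe();print({k:s[k] for k in ["time_s","position","tool_rot","ft_force","grip_width"]},env.tcp_to_grasp)
E
```

```text
scene [[-0.12499389627239524, 0.83883809614495, -0.5298369318484338, 1.2298147976195055], [0.9921030158061932, 0.10007558549308582, -0.07560742831543127, 0.12520163742960083], [-0.010398650051939877, -0.5351032850246131, -0.844722642311052, 1.1205447389958538]] 43.04525572732267
head [213.2, 237.5] 0.67 [ 0.5652 -0.1676  0.0813]
slot [210.0, 214.4] 0.83 [ 0.5071 -0.1869  0.0795]
slot [213.9, 229.9] 0.59 [ 0.544  -0.1725  0.079 ]
mark [228.5, 203.9] 0.58 [ 0.4757 -0.1537  0.0819]
needle_tip [231.1, 195.3] 0.63 [ 0.4449 -0.1546  0.0701]
wheel_axis [213.5, 229.9] 0.58 [ 0.544  -0.1725  0.079 ]
wheel_axis [167.8, 343.5] 0.53 [ 0.7904 -0.2208  0.0327]
key [409.6, 244.6] 0.66 [0.5169 0.2374 0.0547]
key_tip [210.2, 215.7] 0.4 [ 0.5059 -0.188   0.074 ]
key_tip [268.3, 351.4] 0.36 [ 0.7767 -0.0222  0.0215]
stand [388.8, 258.6] 0.73 [0.55   0.196  0.0442]
scriber [386.1, 247.1] 0.64 [0.5298 0.1897 0.0543]
scriber [214.0, 240.0] 0.35 [ 0.5668 -0.1663  0.0727]
scraper [361.7, 251.6] 0.7 [0.5456 0.1386 0.0537]
side [[0.782061409777235, -0.29704233647013617, 0.5478556394540496, -0.0011651887778482
[... 662 characters left out ...]
86.7, 442.8] 0.7 [ 0.3735 -0.3883  0.0253]
scriber [255.4, 235.6] 0.54 [0.5173 0.1835 0.0442]
scraper [271.3, 241.9] 0.77 [0.5272 0.1329 0.0485]
wrist [[0.34196823882111727, 0.8964244762943234, 0.28192353916980706, 0.11633894114207789], [0.9397113872937309, -0.32606186071961835, -0.10308332345510589, 0.5429739392075836], [-0.00048190048055413154, 0.3001779826777882, -0.95388308847962, 0.37450588455805695]] 60.747380762180654
{'time_s': 1.65, 'position': array([0.188 , 0.5169, 0.2313]), 'tool_rot': array([[-0.9398,  0.3418, -0.    ],
       [ 0.3418,  0.9398, -0.0001],
       [-0.    , -0.0001, -1.    ]]), 'ft_force': array([0.2944, 0.1836, 0.5886]), 'grip_width': 0.08570938660156241} -0.0187
```

View images.

View pics/scene0.png

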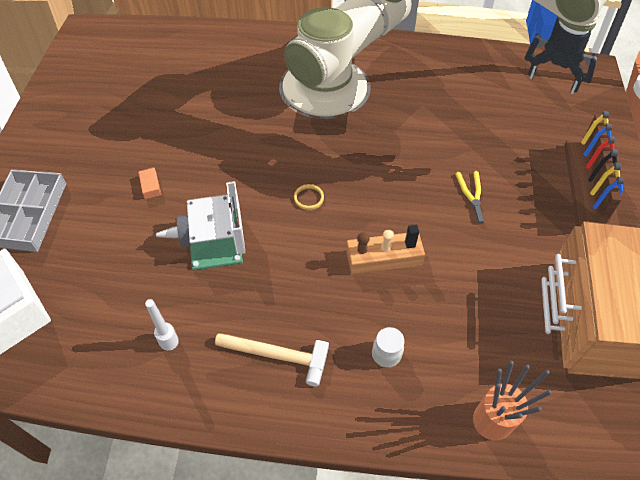

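View pics/side0.png

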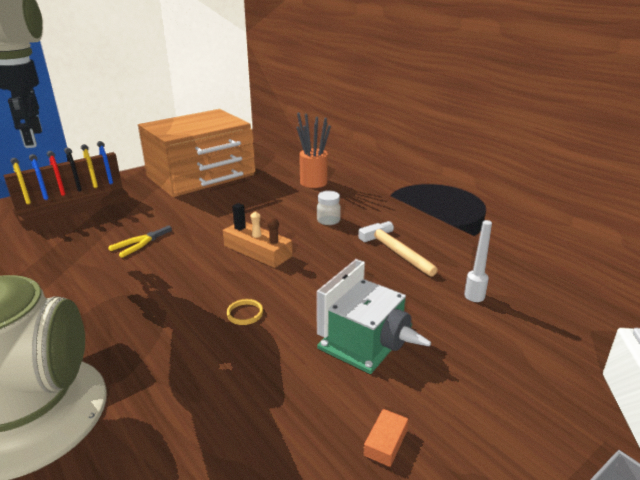

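```bash
python3 - <<'E'
from h import *
np.set_printoptions(precision=4,suppress=True)
for c in ["scene","side"]:
    im=imaging.get_image(c); C=cloud(im)
    def rect(m,name):
        P=C[m][:,:2].astype(np.float32)*1000
        (cx,cy),(w,h),a=cv2.minAreaRect(P); print(c,name,m.sum(),"c",round(cx,1),round(cy,1),"wh",round(w,1),round(h,1),"ang",round(a,1),"z",np.median(C[m][:,2]))
    def er(m): return cv2.morphologyEx(m.astype(np.uint8),cv2.MORPH_OPEN,np.ones((2,2)))>0
    X,Y,Z=C[...,0],C[...,1],C[...,2]
    rect(er((abs(Z-.042)<.004)&(abs(X-.54)<.06)&(abs(Y-.19)<.12)),"standtop")
    rect(er((abs(Z-.08)<.004)&(abs(X-.53)<.09)&(abs(Y+.18)<.1)),"lid")
    rect(er((abs(Z-.112)<.005)&(abs(X-.53)<.09)&(abs(Y+.18)<.1)),"gaugetop")
    rect(er((abs(Z-.10)<.006)&(abs(X-.53)<.06)&(abs(Y-.24)<.06)),"keytop")
    for q in ["key","stand","head"]:
        r=models.outline_of(c,q)
        if r: 
            m=er(r[0]["region"]); print(q,r[0]["confidence"],r[0]["bbox"]); rect(m&(Z>.005),q)
E
```

```text
scene standtop 1192 c 833.0 126.9 wh 162.2 777.0 ang 78.0 z 0.042546791784554006
scene lid 1724 c 856.8 -72.4 wh 833.6 133.2 ang 18.8 z 0.079669340709564
scene gaugetop 55 c 464.0 -144.2 wh 203.6 17.0 ang 16.9 z 0.10846625796973308
scene keytop 128 c 828.4 162.9 wh 67.2 803.6 ang 79.9 z 0.09978730483371911
key 0.48 [412.4, 237.9, 12.1, 19.6]
scene key 276 c 504.5 249.2 wh 24.9 47.3 ang 39.7 z 0.07796931607569546
stand 0.67 [385.9, 255.2, 76.4, 44.3]
scene stand 1929 c 844.3 124.4 wh 161.2 754.0 ang 78.1 z 0.041217698469895536
head 0.61 [199.7, 224.8, 88.3, 87.7]
scene head 4115 c 858.2 -97.9 wh 847.1 184.1 ang 18.7 z 0.07668946201162408
side standtop 725 c 305.1 -261.0 wh 1098.8 137.4 ang 63.5 z 0.04074689781300722
side lid 2352 c 304.8 -365.5 wh 928.5 146.7 ang 40.4 z 0.07949434262265387
side gaugetop 261 c 314.1 -336.8 wh 993.1 73.4 ang 46.5 z 0.10707346316324695
side keytop 73 c 319.0 -162.6 wh 1288.3 53.3 ang 62.6 z 0.0977247692468004
key 0.82 [236.9, 216.4, 18.1, 24.0]
side key 269 c 254.8 -228.8 wh 1111.4 24.6 ang 61.3 z 0.07169400125976744
stand 0.91 [257.4, 244.4, 64.8, 48.0]
side stand 1491 c 305.3 -259.5 wh 1100.5 144.7 ang 64.0 z 0.034393588612687376
head 0.94 [372.4, 317.6, 111.5, 115.7]
side head 7001 c 323.2 -451.9 wh 824.1 184.5 ang 52.4 z 0.07208982522643415
```

```bash
python3 - <<'E'
from h import *
im=imaging.get_image("scene"); a=im["pixels"][...,::-1]
b=imaging.get_image("side")["pixels"][...,::-1]
f=lambda a,x,y:cv2.resize(a[y:y+100,x:x+100],(400,400),interpolation=cv2.INTER_CUBIC)
cv2.imwrite("pics/c1.png",np.hstack([f(a,170,175),f(b,310,255)]))
E
```

```text
(no output)
```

View pics/c1.png

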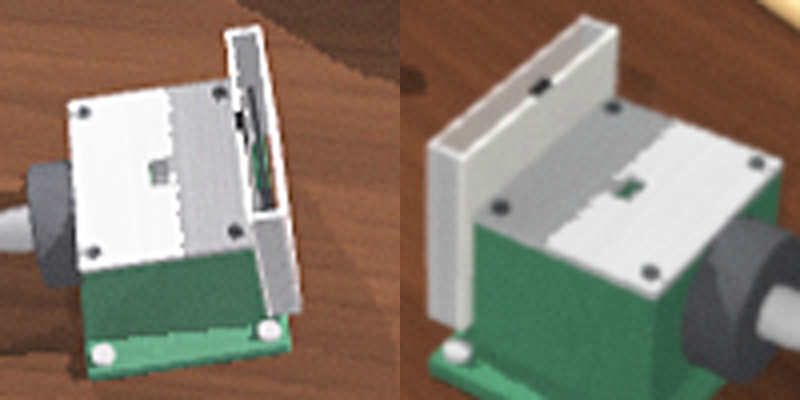

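```bash
python3 - <<'E'
from h import *
np.set_printoptions(precision=4,suppress=True)
px={"scene":[(190.75,203.25),(225,198.25),(193.25,238),(229,232.75),(210,218)],"side":[((601-400)/4+310,207/4+255),(613/4+210,107/4+255),(650/4+210,272/4+255),(757/4+210,163/4+255),(628/4+210,187/4+255)]}
for c in ["scene","side"]:
    im=imaging.get_image(c); C=cloud(im); ok=im["depth"]>0
    print(c,[at_z(im,p,.08)[:2].round(4).tolist() for p in px[c]])
    def rect(m,name):
        m=m&ok&(abs(C[...,2])<.2)
        P=C[m][:,:2].astype(np.float32)*1000
        (cx,cy),(w,h),a=cv2.minAreaRect(P); print(c,name,m.sum(),"c",round(cx,1),round(cy,1),"wh",round(w,1),round(h,1),"ang",round(a,1),"z",np.median(C[m][:,2]))
    X,Y,Z=C[...,0],C[...,1],C[...,2]
    rect((abs(Z-.042)<.003)&(abs(X-.54)<.06)&(abs(Y-.19)<.1),"standtop")
    rect((abs(Z-.08)<.003)&(abs(X-.53)<.08)&(abs(Y+.18)<.08),"lid")
    rect((abs(Z-.102)<.004)&(abs(X-.52)<.04)&(abs(Y-.24)<.04),"keytop")
    r=models.outline_of(c,"key")[0]; m=r["region"]; rect(m&(Z>.06)&(abs(X-.5)<.1),"key")
print(env.observe()["time_s"])
E
```

```text
scene [[0.4841, -0.2346], [0.4625, -0.1632], [0.5716, -0.2086], [0.55, -0.1369], [0.5177, -0.1845]]
scene standtop 1094 c 522.6 190.5 wh 64.1 157.6 ang 15.3 z 0.04235315668634965
scene lid 1598 c 520.6 -187.8 wh 118.7 134.8 ang 16.2 z 0.07992651193638367
scene keytop 75 c 509.8 239.6 wh 21.1 19.7 ang 13.8 z 0.10228458587947342
scene key 208 c 510.6 239.7 wh 22.5 21.6 ang 13.8 z 0.09183165329611087
side [[0.4971, -0.1931], [0.5511, -0.1407], [0.4842, -0.2378], [0.5725, -0.2117], [0.5158, -0.1898]]
side standtop 673 c 520.8 186.2 wh 64.4 159.4 ang 15.4 z 0.040913425227551925
side lid 2251 c 522.6 -199.6 wh 121.6 119.0 ang 16.8 z 0.07965890255824093
side keytop 42 c 507.8 235.2 wh 20.6 22.0 ang 5.4 z 0.10053750778136056
side key 215 c 508.1 235.0 wh 23.4 22.9 ang 10.3 z 0.08381807996429114
2.35
```

>>> jog_arm(
  plan="0 0 6.8 0 0 1 0;0 0 6.8 0 0 1 0;0 0 6.8 0 0 1 0;0 0 6.8 0 0 1 0;0 0 6.8 0 0 1 0;0 0 6.8 0 0 1 0;0 0 6.8 0 0 1 0;0 0 6.8 0 0 1 0;0 0 0.3 -1.2 0.75 0 0;0 0 0 -1.2 0.75 0 0",
  grip_force=60,
)

```text
time_s: 3.18
position: [0.2086, 0.4975, 0.1506]
tool_rot: [[-0.265, 0.964, -0.001], [0.964, 0.265, -0.001], [-0.001, -0.001, -1.0]]
ft_force: [-0.0, 0.6, 0.5]
grip_width: 0.0854
gripper_force: 0.0
```

>>> jog_arm(
  plan="0 0 0 -3.3 2.2 0 0;0 0 0 -3.3 2.2 0 0;0 0 0 -3.3 2.2 0 0;0 0 0 -3.3 2.2 0 0;0 0 0 -3.3 2.2 0 0;0 0 0 -3.3 2.2 0 0;0 0 0 -3.3 2.2 0 0;0 0 0 -3.3 2.2 0 0;0 0 0 -3.3 2.2 0 0;0 0 0 -3.3 2.2 0 0",
)

```text
time_s: 4.02
position: [0.5095, 0.236, 0.1515]
tool_rot: [[-0.264, 0.965, 0.0], [0.965, 0.264, 0.0], [0.0, 0.0, -1.0]]
ft_force: [-0.3, 1.2, 0.1]
grip_width: 0.0855
gripper_force: 0.0
```

```bash
cat >> h.py <<'E'
np.set_printoptions(precision=4,suppress=True)
def rect(C,m,name=""):
    m=m&(abs(C[...,2])<.2)
    P=C[m][:,:2].astype(np.float32)*1000
    (cx,cy),(w,h),a=cv2.minAreaRect(P); print(name,m.sum(),"c",round(cx,1),round(cy,1),"wh",round(w,1),round(h,1),"ang",round(a,1),"z",np.median(C[m][:,2]))
def tcp():
    s=env.observe(); R=s["tool_rot"]; print("t",round(s["time_s"],2),"p",s["position"],"yaw",np.degrees(np.arctan2(R[1,1],R[0,1])).round(2),"z",R[:,2],"F",s["ft_force"],"w",s["grip_width"]); return s
def delta(s,target): return (s["tool_rot"].T@(np.array(target)-s["position"]))*100
E
python3 - <<'E'
from h import *
im=imaging.get_image("wrist");s=tcp();C=cloud(im);C[im["depth"]==0]=9
save(im,"w1.png")
X,Y,Z=C[...,0],C[...,1],C[...,2]
rect(C,(abs(Z-.042)<.003)&(abs(X-.52)<.08)&(abs(Y-.19)<.12),"stand")
rect(C,(abs(Z-.102)<.004)&(abs(X-.51)<.03)&(abs(Y-.24)<.03),"keytop")
for q in ["key","stand"]:
    for r in models.tip_of("wrist",q)[:1]: print(q,r, at_z(im,r["at"],.042))
E
```

```text
t 4.07 p [0.5147 0.2317 0.1513] yaw 15.05 z [ 0.0036 -0.0015 -1.    ] F [ 3.7024 -5.7503 -0.0678] w 0.08526577956865651
stand 13135 c 523.3 187.4 wh 60.2 157.4 ang 15.2 z 0.04270097591696276
keytop 1501 c 509.3 238.5 wh 19.9 19.8 ang 15.9 z 0.10246530117920954
stand {'at': [324.8, 289.4], 'confidence': 0.89} [0.5173 0.2027 0.042 ]
```

View pics/w1.png

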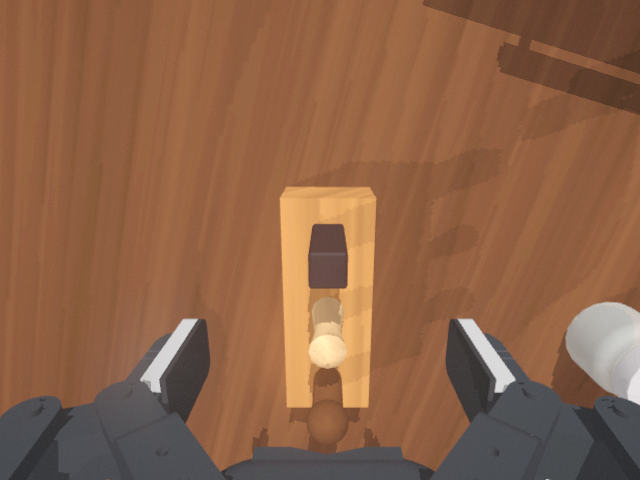

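>>> jog_arm(
  plan="0 0 0 0 0 0 0;0 0 0 0 0 0 0;0 0 0 0 0 0 0;0 0 0 0 0 0 0",
)

```text
time_s: 4.5
position: [0.5075, 0.2384, 0.1515]
tool_rot: [[-0.266, 0.964, 0.0], [0.964, 0.266, 0.0], [0.0, 0.0, -1.0]]
ft_force: [1.6, 0.3, -0.2]
grip_width: 0.0855
gripper_force: 0.0
```

```bash
python3 - <<'E'
from h import *
im=imaging.get_image("wrist");s=tcp();C=cloud(im);C[im["depth"]==0]=9
X,Y,Z=C[...,0],C[...,1],C[...,2]
rect(C,(abs(Z-.042)<.003)&(abs(X-.52)<.08)&(abs(Y-.19)<.12),"stand")
m=(abs(Z-.102)<.004)&(abs(X-.51)<.03)&(abs(Y-.24)<.03)
rect(C,m,"keytop"); print(C[m].mean(0), delta(s,[*C[m].mean(0)[:2],.061]))
E
```

```text
t 4.55 p [0.5076 0.2383 0.1515] yaw 15.4 z [ 0.0002  0.     -1.    ] F [ 0.4345 -0.9523  0.1633] w 0.0855866494177594
stand 12930 c 523.3 187.6 wh 60.2 157.1 ang 15.2 z 0.0426969293410919
keytop 1481 c 509.5 238.6 wh 19.9 20.1 ang 14.8 z 0.10245222717228336
[0.5092 0.2393 0.1023] [0.0553 0.1768 9.0509]
```

>>> jog_arm(
  plan="0 0 0 0.05 0.15 2.5 0;0 0 0 0 0 2.5 0;0 0 0 0 0 2.2 0;0 0 0 0 0 1.3 0;0 0 0 0 0 0.5 0;0 0 0 0 0 0 0;0 0 0 0 0 0 120;0 0 0 0 0 0 160;0 0 0 0 0 0 255;0 0 0 0 0 0 255",
  grip_force=70,
)

```text
time_s: 5.38
position: [0.5098, 0.2386, 0.0621]
tool_rot: [[-0.264, 0.964, 0.001], [0.964, 0.264, 0.0], [-0.0, 0.002, -1.0]]
ft_force: [0.0, -0.0, 0.5]
grip_width: 0.0387
gripper_force: 0.0
```

>>> jog_arm(
  plan="0 0 0 0 0 0 255;0 0 0 0 0 0 255;0 0 0 0 0 0 255;0 0 0 0 0 0 255;0 0 0 0 0 0 255;0 0 0 0 0 0 255",
)

```text
time_s: 5.88
position: [0.5097, 0.2385, 0.0618]
tool_rot: [[-0.264, 0.964, 0.001], [0.964, 0.264, 0.0], [-0.0, 0.001, -1.0]]
ft_force: [-1.1, -0.6, 5.9]
grip_width: 0.0192
gripper_force: 68.7
```

>>> jog_arm(
  plan="0 0 0 0 0 -0.5 255;0 0 0 0 0 -1.5 255;0 0 0 0 0 -3 255;0 0 0 0 0 -3.5 255;0 0 0 0 0 -3 255;0 0 0 -0.6 -0.2 -1 255;0 0 0 -1.5 -0.4 0 255;0 0 0 -2.4 -0.6 0 255;0 0 0 -3 -0.7 0 255;0 0 0 -3.5 -0.9 0 255",
)

```text
time_s: 6.72
position: [0.5108, 0.1243, 0.1854]
tool_rot: [[-0.266, 0.964, -0.002], [0.964, 0.266, 0.0], [0.001, -0.002, -1.0]]
ft_force: [0.5, -1.1, -2.0]
grip_width: 0.0194
gripper_force: 68.5
```

>>> jog_arm(
  plan="0 0 0 -4 -1 0 255;0 0 0 -4 -1 0 255;0 0 0 -4 -1 0 255;0 0 0 -4 -1 0 255;0 0 0 -4 -1 0 255;0 0 0 -4 -1 0 255;0 0 0 -3 -1 0 255;0 0 -1.2 -2 -0.7 0 255;0 0 0 -1 0 0 255;0 0 0 0 0 0 255",
)

```text
time_s: 7.55
position: [0.5165, -0.1864, 0.1854]
tool_rot: [[-0.281, 0.96, -0.001], [0.96, 0.281, 0.001], [0.001, -0.001, -1.0]]
ft_force: [0.7, 0.5, -2.2]
grip_width: 0.019
gripper_force: 68.5
```

>>> jog_arm(
  plan="0 0 0 0 0 0 255;0 0 0 0 0 0 255;0 0 0 0 0 0 255;0 0 0 0 0 0 255",
)

```text
time_s: 7.88
position: [0.5168, -0.1835, 0.1864]
tool_rot: [[-0.286, 0.958, -0.0], [0.958, 0.286, 0.0], [0.0, -0.0, -1.0]]
ft_force: [-0.5, 0.1, -2.0]
grip_width: 0.0192
gripper_force: 68.5
```

```bash
python3 - <<'E'
from h import *
im=imaging.get_image("wrist");s=tcp();C=cloud(im);C[im["depth"]==0]=9
save(im,"w2.png")
X,Y,Z=C[...,0],C[...,1],C[...,2]
print(im["world_from_camera"])
rect(C,(abs(Z-.08)<.003)&(abs(X-.52)<.08)&(abs(Y+.19)<.08),"lid")
rect(C,(abs(Z-.112)<.003)&(abs(X-.52)<.1)&(abs(Y+.15)<.08),"gaugetop")
for q in ["slot","key_tip","needle_tip","mark","wheel_axis","key"]:
    for r in models.tip_of("wrist",q)[:2]: print(q,r["at"],r["confidence"], at_z(im,r["at"],.08), at_z(im,r["at"],s["position"][2]-.0538))
E
```

```text
t 7.93 p [ 0.5168 -0.1837  0.1864] yaw 16.59 z [ 0.      0.0001 -1.    ] F [ 0.464   0.041  -2.6211] w 0.01896147841169177
[[ 0.9584  0.2724  0.0855  0.4954]
 [ 0.2855 -0.9141 -0.288  -0.1101]
 [-0.0003  0.3004 -0.9538  0.3296]
 [ 0.      0.      0.      1.    ]]
lid 19527 c 513.8 -179.9 wh 120.6 109.6 ang 16.7 z 0.08067374184985818
gaugetop 2563 c 501.6 -136.1 wh 124.6 18.8 ang 16.7 z 0.11249009883845706
slot [325.9, 248.2] 0.78 [ 0.5175 -0.1877  0.08  ] [ 0.5128 -0.1713  0.1326]
key_tip [328.1, 271.2] 0.63 [ 0.5233 -0.2024  0.08  ] [ 0.5174 -0.1829  0.1326]
key_tip [327.3, 234.4] 0.3 [ 0.5157 -0.1786  0.08  ] [ 0.5114 -0.1642  0.1326]
needle_tip [254.8, 165.9] 0.58 [ 0.4616 -0.1499  0.08  ] [ 0.4687 -0.1415  0.1326]
mark [323.3, 181.8] 0.63 [ 0.5038 -0.1473  0.08  ] [ 0.5021 -0.1395  0.1326]
wheel_axis [324.9, 231.2] 0.93 [ 0.5136 -0.177   0.08  ] [ 0.5098 -0.1629  0.1326]
key [323.9, 299.2] 0.7 [ 0.5263 -0.2223  0.08  ] [ 0.5198 -0.1986  0.1326]
key [328.3, 274.0] 0.5 [ 0.524  -0.2042  0.08  ] [ 0.518  -0.1844  0.1326]
```

View pics/w2.png

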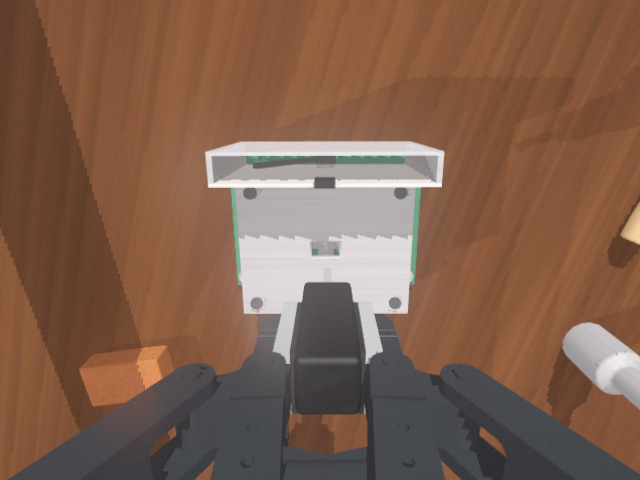

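```bash
python3 - <<'E'
from h import *
a=cv2.imread("pics/w2.png"); 
A=cv2.resize(a[228:288,296:356],(480,480),interpolation=cv2.INTER_CUBIC)
B=cv2.resize(a[140:200,240:340],(320,192),interpolation=cv2.INTER_CUBIC); B=np.vstack([B,np.zeros((288,320,3),np.uint8)])
cv2.imwrite("pics/w2c.png",np.hstack([A,B]))
E
```

```text
(no output)
```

View pics/w2c.png

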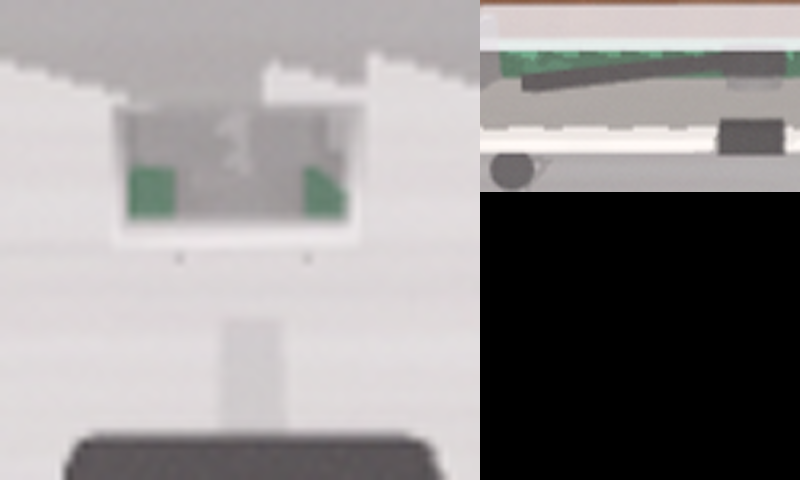

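```bash
cat >> h.py <<'E'
yaw=np.radians(16.6); H=np.array([[np.cos(yaw),-np.sin(yaw)],[np.sin(yaw),np.cos(yaw)]])
def needle(im,slot,uv):
    o,d=ray(im,uv); ho=H.T@(o[:2]-slot); hd=H.T@d[:2]; k=(.054-ho[1])/hd[1]
    x=ho[0]+k*hd[0]; z=o[2]+k*d[2]-.04; return x,z,np.hypot(x,z),np.degrees(np.arctan2(x,z))
E
python3 - <<'E'
from h import *
im=imaging.get_image("wrist");s=tcp();C=cloud(im);C[im["depth"]==0]=9
P=[at_z(im,(296+a/8,228+b/8),.08)[:2] for a,b in [(112,103),(372,103),(113,245),(362,245)]]
S=np.mean(P,0); print("slot",S); print((np.array(P)-S)@H)
L=(C.reshape(-1,3)[:,:2]-S)@H; zz=C.reshape(-1,3)[:,2]; m=(abs(zz-.08)<.002)&(abs(L)<.07).all(1)
print("lid ext",np.percentile(L[m],[.3,99.7],axis=0))
m=(abs(zz-.1125)<.002)&(abs(L)<.08).all(1); print("gauge ext",np.percentile(L[m],[.3,99.7],axis=0))
t=at_z(im,(327.5,267.75),s["position"][2]-.0538)[:2]; print("tip+y edge head",(t-S)@H, "tcp head",(s["position"][:2]-S)@H)
for uv in [(253,166.5),(252.5,167.5)]: print("needle",needle(im,S,uv))
print("mark",[needle(im,S,(323.3,181.8))])
E
```

```text
t 8.28 p [ 0.5167 -0.1846  0.1864] yaw 16.52 z [ 0.  0. -1.] F [-0.4362  0.035  -0.4578] w 0.01886026040727231
slot [ 0.5177 -0.1897]
[[-0.0102  0.006 ]
 [ 0.0105  0.006 ]
 [-0.0102 -0.006 ]
 [ 0.0099 -0.006 ]]
lid ext [[-0.055  -0.0431]
 [ 0.055   0.0653]]
gauge ext [[-0.0622  0.0468]
 [ 0.0617  0.0654]]
tip+y edge head [0.001  0.0075] tcp head [0.0005 0.0052]
needle (np.float64(-0.042100691321175124), np.float64(0.04962590496529876), np.float64(0.06507840389365534), np.float64(-40.30998016811339))
needle (np.float64(-0.04154347775889783), np.float64(0.054477968265350514), np.float64(0.06851065297181583), np.float64(-37.328198539672265))
mark [(np.float64(-0.0008146737690512592), np.float64(0.10803518286453534), np.float64(0.1080382544746238), np.float64(-0.4320489185651727))]
```

>>> jog_arm(
  plan="0 0 0 -0.38 0.33 1 255;0 0 0 0 0 1.6 255;0 0 0 0 0 1.3 255;0 0 0 0 0 0.6 255;0 0 0 0 0 0 255;0 0 0 0 0 0 255;0 0 0 0 0 0 255;0 0 0 0 0 0 255;0 0 0 0 0 0 255",
)

```text
time_s: 9.03
position: [0.5212, -0.1875, 0.1419]
tool_rot: [[-0.284, 0.959, 0.001], [0.959, 0.284, -0.001], [-0.001, 0.001, -1.0]]
ft_force: [-0.0, 0.2, -2.2]
grip_width: 0.0196
gripper_force: 68.5
```

```bash
python3 - <<'E'
from h import *
im=imaging.get_image("wrist");s=tcp();save(im,"w3.png")
a=cv2.imread("pics/w3.png")
r=models.tip_of("wrist","slot")[:1]; k=models.tip_of("wrist","key_tip")[:1]; print(r,k)
A=cv2.resize(a[190:290,290:370],(480,600),interpolation=cv2.INTER_CUBIC); cv2.imwrite("pics/w3c.png",A)
E
```

```text
t 9.08 p [ 0.5211 -0.1875  0.1418] yaw 16.52 z [ 0.0009 -0.0006 -1.    ] F [-0.2539  0.4986 -0.9383] w 0.019445153712830666
[{'at': [319.3, 262.2], 'confidence': 0.95}] [{'at': [324.5, 273.2], 'confidence': 0.64}]
```

View pics/w3c.png

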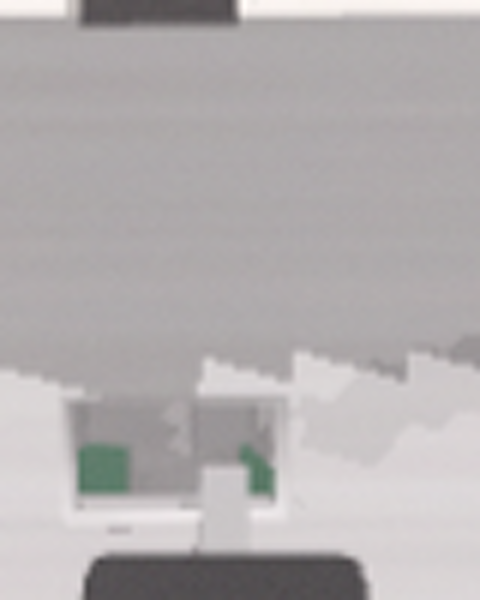

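```bash
cat > t.py <<'E'
from h import *
import sys
im=imaging.get_image("wrist");s=tcp()
px=lambda a,b:(290+a/6,190+b/6)
S=at_z(im,px(176.5,460),.08)[:2]; print("slot",S)
hx=lambda a,b,z:((at_z(im,px(a,b),z)[:2]-S)@H*1000).round(1)
print("tip+y",hx(225,465,s["position"][2]-.0538),"tcp",((s["position"][:2]-S)@H*1000).round(1))
print("root right",hx(240,445,.066),"root",hx(80,445,.066),hx(128,445,.066),"flank crest",hx(262,460,.072),"crestL edge?",hx(190,440,.072),hx(175,440,.072),hx(190,440,.066))
E
python3 t.py
```

```text
t 9.23 p [ 0.521  -0.1874  0.1415] yaw 16.52 z [ 0.0003 -0.0002 -1.    ] F [-0.0131  0.149  -1.0647] w 0.019261925098864572
slot [ 0.5174 -0.1886]
tip+y [4.3 2.4] tcp [3.8 0.1]
root right [ 5.7 -3.7] root [-9.4 -3.7] [-4.9 -3.7] flank crest [ 7.7 -3. ] crestL edge? [ 1.1 -1. ] [-0.3 -1. ] [ 1.  -3.2]
```

>>> jog_arm(
  plan="0 0 0 0 -0.07 0.5 255;0 0 0 0 0 0.5 255;0 0 0 0 0 0.3 255;0 0 0 0 0 0 255;0 0 0 0 0 0 255;0 0 0 0 0 0 255",
)

```text
time_s: 9.73
position: [0.5203, -0.1876, 0.1284]
tool_rot: [[-0.284, 0.959, 0.0], [0.959, 0.284, -0.0], [-0.0, 0.0, -1.0]]
ft_force: [0.0, -0.0, -1.4]
grip_width: 0.0193
gripper_force: 68.5
```

>>> jog_arm(
  plan="0 0 0 0 0 0.1 255;0 0 0 0 0 0.1 255;0 0 0 0 0 0.1 255;0 0 0 0 0 0 255",
)

```text
time_s: 10.07
position: [0.5202, -0.1875, 0.1251]
tool_rot: [[-0.284, 0.959, -0.0], [0.959, 0.284, 0.0], [0.0, -0.0, -1.0]]
ft_force: [0.3, -0.8, -2.0]
grip_width: 0.0193
gripper_force: 68.5
```

>>> jog_arm(
  plan="0 0 0 0 0 0.1 255;0 0 0 0 0 0.1 255;0 0 0 0 0 0.1 255;0 0 0 0 0 0.06 255;0 0 0 0 0 0 255;0 0 0 0 0 0 255",
)

```text
time_s: 10.57
position: [0.5203, -0.1875, 0.1217]
tool_rot: [[-0.284, 0.959, -0.0], [0.959, 0.284, 0.0], [0.0, -0.0, -1.0]]
ft_force: [-0.5, -0.1, -1.3]
grip_width: 0.0192
gripper_force: 68.5
```

>>> jog_arm(
  plan="0 0 0 0 0.05 0 255;0 0 0 0 0.05 0 255;0 0 0 0 0.05 0 255;0 0 0 0 0.05 0 255;0 0 0 0 0 0 255",
)

```text
time_s: 10.98
position: [0.5223, -0.187, 0.1217]
tool_rot: [[-0.284, 0.959, 0.0], [0.959, 0.284, 0.0], [-0.0, 0.0, -1.0]]
ft_force: [0.6, -0.5, -1.4]
grip_width: 0.019
gripper_force: 68.5
```

```bash
cat > t2.py <<'E'
from h import *
im=imaging.get_image("wrist");s=tcp();S=np.array([.5174,-.1886])
print("tcp head",((s["position"][:2]-S)@H*1000).round(2),"F head",s["ft_force"][:2]@H)
for r in models.tip_of("wrist","needle_tip")[:1]: print(r["at"],r["confidence"],needle(im,S,r["at"]))
a=im["pixels"][...,::-1]
cv2.imwrite("pics/full.png",a)
E
python3 t2.py
```

```text
t 11.03 p [ 0.5223 -0.187   0.1217] yaw 16.52 z [ 0. -0. -1.] F [-0.4591  0.8554 -1.4196] w 0.01924973269065899
tcp head [5.11 0.14] F head [-0.1955  0.9509]
[219.5, 172.4] 0.62 (np.float64(-0.040029281991803084), np.float64(0.050306622686896015), np.float64(0.06428918807187575), np.float64(-38.50947692305568))
```

>>> jog_arm(
  plan="0 0 0 0 0.04 0 255;0 0 0 0 0.04 0 255;0 0 0 0 0.04 0 255;0 0 0 0 0 0 255;0 0 0 0 0 0 255",
)

```text
time_s: 11.5
position: [0.523, -0.1867, 0.1216]
tool_rot: [[-0.284, 0.959, -0.001], [0.959, 0.284, -0.0], [0.0, -0.001, -1.0]]
ft_force: [-3.5, -0.3, -1.4]
grip_width: 0.0193
gripper_force: 68.5
```

```bash
python3 t2.py; python3 - <<'E'
import cv2,numpy as np
a=cv2.imread("pics/full.png")
A=cv2.resize(a[230:310,275:375],(500,400),interpolation=cv2.INTER_CUBIC)
B=cv2.resize(a[140:220,190:350],(500,250)[:2],interpolation=cv2.INTER_CUBIC)
C=np.zeros((650,500,3),np.uint8);C[:250]=B;C[250:]=A;cv2.imwrite("pics/c4.png",C[:600])
E
```

```text
t 11.55 p [ 0.523  -0.1867  0.1216] yaw 16.52 z [-0.001 -0.    -1.   ] F [-3.3438 -1.0704 -0.4456] w 0.01907540859192044
tcp head [5.9  0.21] F head [-3.5102 -0.0705]
[216.6, 174.6] 0.62 (np.float64(-0.03892843861407516), np.float64(0.056636854795099036), np.float64(0.06872522574725347), np.float64(-34.50206584956861))
```

View pics/c4.png

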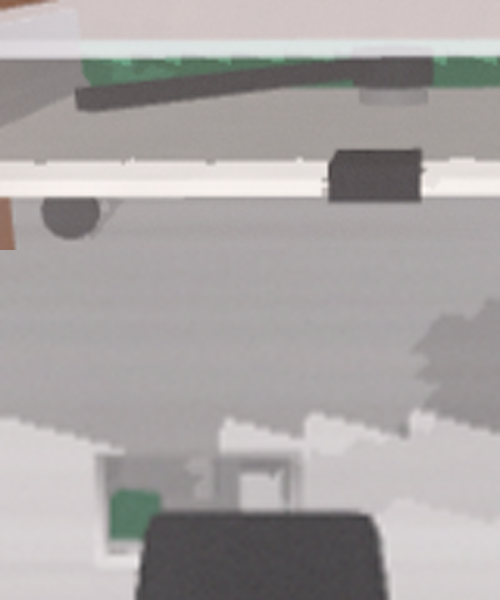

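>>> jog_arm(
  plan="0 0 0 0 0.03 0 255;0 0 0 0 0.03 0 255;0 0 0 0 0 0 255;0 0 0 0 0 0 255",
)

```text
time_s: 11.93
position: [0.5234, -0.1865, 0.1215]
tool_rot: [[-0.284, 0.959, -0.001], [0.959, 0.284, 0.0], [0.0, -0.001, -1.0]]
ft_force: [-5.9, -1.6, -1.3]
grip_width: 0.0192
gripper_force: 68.4
```

>>> jog_arm(
  plan="0 0 0 0 0.02 0 255;0 0 0 0 0.02 0 255;0 0 0 0 0 0 255;0 0 0 0 0 0 255",
)

```text
time_s: 12.27
position: [0.5238, -0.1865, 0.1215]
tool_rot: [[-0.284, 0.959, -0.002], [0.959, 0.284, -0.0], [0.0, -0.002, -1.0]]
ft_force: [-5.4, -1.7, -1.4]
grip_width: 0.0188
gripper_force: 68.4
```

```bash
sed -i 's/^def needle/def needle_old/' h.py; cat >> h.py <<'E'
def needle(im,slot,uv):
    T=np.linalg.inv(np.array(im["world_from_camera"])); best=None
    th=np.radians(np.arange(-60,20,.25)); hp=np.stack([.063*np.sin(th),.054+0*th,.04+.063*np.cos(th)],1)
    W=np.column_stack([hp[:,:2]@H.T+slot,hp[:,2]])
    p=cv2.projectPoints(W,cv2.Rodrigues(T[:3,:3])[0],T[:3,3],K(im),np.array(im["distortion"],float))[0].reshape(-1,2)
    e=np.hypot(*(p-np.array(uv)).T); i=e.argmin(); return np.degrees(th[i]),e[i]
E
python3 t2.py
```

```text
t 12.32 p [ 0.5238 -0.1865  0.1215] yaw 16.52 z [-0.0016  0.     -1.    ] F [-4.9685 -2.4939 -1.9587] w 0.01903257189485617
tcp head [6.7  0.23] F head [-5.4739 -0.9705]
[213.5, 173.5] 0.67 (np.float64(-41.5), np.float64(1.7728702656936792))
```

>>> jog_arm(
  plan="0 0 0 0 0.02 0 255;0 0 0 0 0.02 0 255;0 0 0 0 0 0 255;0 0 0 0 0 0 255",
)

```text
time_s: 12.7
position: [0.524, -0.1864, 0.1215]
tool_rot: [[-0.284, 0.959, -0.002], [0.959, 0.284, -0.0], [0.001, -0.002, -1.0]]
ft_force: [-5.3, -2.1, -0.7]
grip_width: 0.0195
gripper_force: 68.5
```

>>> jog_arm(
  plan="0 0 0 0 0.02 0 255;0 0 0 0 0.02 0 255;0 0 0 0 0 0 255;0 0 0 0 0 0 255",
)

```text
time_s: 13.03
position: [0.5241, -0.1864, 0.1214]
tool_rot: [[-0.284, 0.959, -0.003], [0.959, 0.284, -0.0], [0.001, -0.003, -1.0]]
ft_force: [-7.3, -3.4, 0.4]
grip_width: 0.0195
gripper_force: 68.6
```

>>> jog_arm(
  plan="0 0 0 0 -0.15 0 255;0 0 0 0 -0.05 0 255;0 0 0 0 0 -0.3 255;0 0 0 0 0 -0.5 255;0 0 0 0 -0.4 0 255;0 0 0 0 -0.4 0 255;0 0 0 0 -0.28 0 255;0 0 0 0 0 0 255;0 0 0 0 0 0 255;0 0 0 0 0 0 255",
)

```text
time_s: 13.87
position: [0.5128, -0.1898, 0.1297]
tool_rot: [[-0.284, 0.959, 0.0], [0.959, 0.284, 0.0], [0.0, 0.0, -1.0]]
ft_force: [0.5, 0.3, -2.1]
grip_width: 0.0193
gripper_force: 68.9
```

```bash
python3 t2.py; python3 - <<'E'
import cv2,numpy as np
a=cv2.imread("pics/full.png")
A=cv2.resize(a[240:300,275:375],(800,480),interpolation=cv2.INTER_CUBIC)
cv2.imwrite("pics/c5.png",A)
E
```

```text
t 13.92 p [ 0.5129 -0.1898  0.1297] yaw 16.51 z [ 0. -0. -1.] F [-0.7095 -0.3793 -1.7669] w 0.019332970269383094
tcp head [-4.7   0.12] F head [-0.7883 -0.1608]
```

View pics/c5.png

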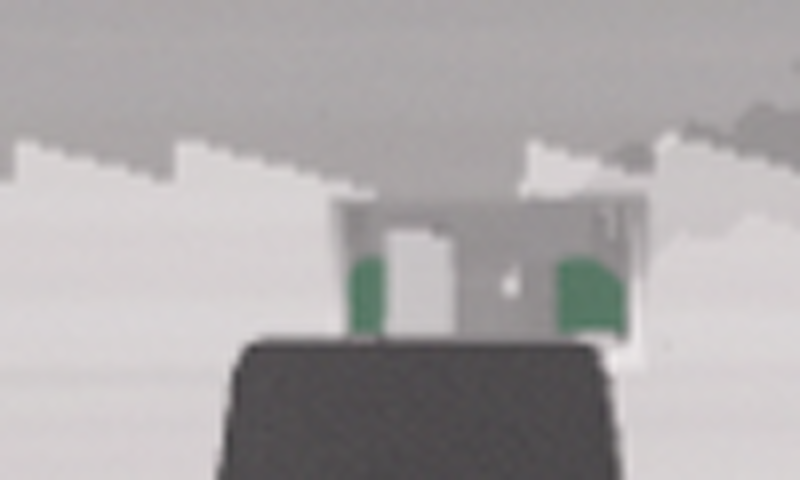

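```bash
python3 - <<'E'
from h import *
im=imaging.get_image("wrist");s=tcp();S=np.array([.5174,-.1886])
px=lambda a,b:(275+a/8,240+b/8)
hx=lambda a,b,z:((at_z(im,px(a,b),z)[:2]-S)@H*1000).round(1)
print("slot L/R",hx(334,205,.08),hx(646,205,.08),"blade L/R",hx(388,235,.076),hx(455,235,.076))
for a,b,z in [(600,262,.066),(625,290,.072),(612,275,.069),(557,262,.066),(350,275,.069),(360,260,.066)]: print(a,b,hx(a,b,z))
E
```

```text
t 14.02 p [ 0.5129 -0.1898  0.1297] yaw 16.52 z [ 0.  0. -1.] F [-0.2621  0.8236 -0.6927] w 0.01913405628322241
slot L/R [-9.6  5.1] [10.   5.1] blade L/R [-6.2  1.6] [-1.9  1.6]
600 262 [ 8.  -4.2]
625 290 [ 9.3 -3.8]
612 275 [ 8.6 -4. ]
557 262 [ 5.1 -4.2]
350 275 [-8.9 -3.9]
360 260 [-8.3 -4. ]
```

>>> jog_arm(
  plan="0 0 0 0 -0.02 0.2 255;0 0 0 0 0 0.15 255;0 0 0 0 0 0.05 255;0 0 0 0 0 0.05 255;0 0 0 0 0 0.05 255;0 0 0 0 0 0 255;0 0 0 0 0 0 255",
)

```text
time_s: 14.6
position: [0.5125, -0.1899, 0.1247]
tool_rot: [[-0.284, 0.959, -0.0], [0.959, 0.284, 0.0], [0.0, -0.0, -1.0]]
ft_force: [-1.5, -0.1, -2.0]
grip_width: 0.0189
gripper_force: 68.9
```

>>> jog_arm(
  plan="0 0 0 0 0 0.06 255;0 0 0 0 0 0.06 255;0 0 0 0 0 0.06 255;0 0 0 0 0 0 255;0 0 0 0 0 0 255",
)

```text
time_s: 15.02
position: [0.5125, -0.1899, 0.1228]
tool_rot: [[-0.284, 0.959, -0.0], [0.959, 0.284, 0.0], [0.0, -0.0, -1.0]]
ft_force: [-2.0, -1.2, -1.4]
grip_width: 0.0197
gripper_force: 68.8
```

>>> jog_arm(
  plan="0 0 0 0 0 0.05 255;0 0 0 0 0 0.05 255;0 0 0 0 0 0.03 255;0 0 0 0 0 0 255;0 0 0 0 0 0 255",
)

```text
time_s: 15.43
position: [0.5125, -0.1899, 0.1216]
tool_rot: [[-0.284, 0.959, -0.0], [0.959, 0.284, -0.0], [0.0, -0.0, -1.0]]
ft_force: [-3.0, -0.8, -0.5]
grip_width: 0.0193
gripper_force: 68.9
```

>>> jog_arm(
  plan="0 0 0 0 0.05 0 255;0 0 0 0 0.05 0 255;0 0 0 0 0.05 0 255;0 0 0 0 0.06 0 255;0 0 0 0 0.06 0 255;0 0 0 0 0.06 0 255;0 0 0 0 0.06 0 255;0 0 0 0 0 0 255",
)

```text
time_s: 16.1
position: [0.516, -0.1888, 0.1216]
tool_rot: [[-0.284, 0.959, -0.001], [0.959, 0.284, -0.0], [0.0, -0.001, -1.0]]
ft_force: [-4.9, -1.7, 0.4]
grip_width: 0.0194
gripper_force: 69.1
```

```bash
python3 t2.py
```

```text
t 16.15 p [ 0.516  -0.1888  0.1216] yaw 16.52 z [-0.001  -0.0002 -1.    ] F [-4.2444 -1.028   1.0901] w 0.019241089427995645
tcp head [-1.39  0.18] F head [-4.3612  0.2275]
[247.5, 174.8] 0.94 (np.float64(-32.75), np.float64(1.5466206152847672))
```

>>> jog_arm(
  plan="0 0 0 0 0.07 0 255;0 0 0 0 0.07 0 255;0 0 0 0 0.07 0 255;0 0 0 0 0.07 0 255;0 0 0 0 0.07 0 255;0 0 0 0 0.07 0 255;0 0 0 0 0.07 0 255;0 0 0 0 0.07 0 255;0 0 0 0 0 0 255;0 0 0 0 0 0 255",
)

```text
time_s: 17.03
position: [0.5212, -0.1872, 0.1212]
tool_rot: [[-0.284, 0.959, -0.002], [0.959, 0.284, 0.0], [0.001, -0.002, -1.0]]
ft_force: [-5.0, -2.2, -1.7]
grip_width: 0.0193
gripper_force: 68.7
```

```bash
python3 t2.py
```

```text
t 17.08 p [ 0.5212 -0.1872  0.1212] yaw 16.52 z [-0.0018  0.0001 -1.    ] F [-5.3379 -2.9935 -1.6833] w 0.019524575075457618
tcp head [4.01 0.25] F head [-5.9707 -1.3437]
[256.0, 175.8] 0.66 (np.float64(-22.75), np.float64(0.5430923402080945))
```

>>> jog_arm(
  plan="0 0 0 0 0.06 0 255;0 0 0 0 0.06 0 255;0 0 0 0 0.06 0 255;0 0 0 0 0.06 0 255;0 0 0 0 0 0 255;0 0 0 0 0 0 255",
)

```text
time_s: 17.63
position: [0.5232, -0.1865, 0.121]
tool_rot: [[-0.284, 0.959, -0.003], [0.959, 0.284, 0.0], [0.001, -0.002, -1.0]]
ft_force: [-5.9, -2.1, -3.4]
grip_width: 0.0194
gripper_force: 68.5
```

```bash
python3 t2.py
```

```text
t 17.68 p [ 0.5232 -0.1865  0.121 ] yaw 16.52 z [-0.0026  0.0003 -1.    ] F [-5.7659 -2.0998 -2.1675] w 0.019335055697236023
tcp head [6.18 0.32] F head [-6.1255 -0.365 ]
[262.9, 177.3] 0.86 (np.float64(-17.75), np.float64(1.091273942641483))
```

>>> jog_arm(
  plan="0 0 0 0 0.03 0 255;0 0 0 0 0.03 0 255;0 0 0 0 0 0 255;0 0 0 0 0 0 255",
)

```text
time_s: 18.07
position: [0.5237, -0.1863, 0.121]
tool_rot: [[-0.284, 0.959, -0.003], [0.959, 0.284, 0.0], [0.001, -0.003, -1.0]]
ft_force: [-5.0, -3.9, -2.3]
grip_width: 0.0195
gripper_force: 68.5
```

>>> jog_arm(
  plan="0 0 0 0 -0.15 0 255;0 0 0 0 -0.05 0 255;0 0 0 0 0 -0.3 255;0 0 0 0 0 -0.5 255;0 0 0 0 -0.4 0 255;0 0 0 0 -0.4 0 255;0 0 0 0 -0.34 0 255;0 0 0 0 0 0 255;0 0 0 0 0 0 255;0 0 0 0 0 0 255",
)

```text
time_s: 18.9
position: [0.5118, -0.1901, 0.1296]
tool_rot: [[-0.284, 0.959, 0.0], [0.959, 0.284, 0.0], [0.0, 0.0, -1.0]]
ft_force: [-1.0, -0.7, -2.1]
grip_width: 0.0192
gripper_force: 69.1
```

```bash
python3 t2.py; python3 - <<'E'
import cv2,numpy as np
a=cv2.imread("pics/full.png")
A=cv2.resize(a[240:300,275:375],(800,480),interpolation=cv2.INTER_CUBIC)
cv2.imwrite("pics/c6.png",A)
E
```

```text
t 18.95 p [ 0.5118 -0.1901  0.1296] yaw 16.51 z [ 0.  0. -1.] F [-0.2319  0.2683 -1.6159] w 0.019638731409918942
tcp head [-5.8   0.12] F head [-0.1455  0.3234]
[298.2, 172.9] 0.85 (np.float64(-16.25), np.float64(0.2077484642188197))
```

View pics/c6.png

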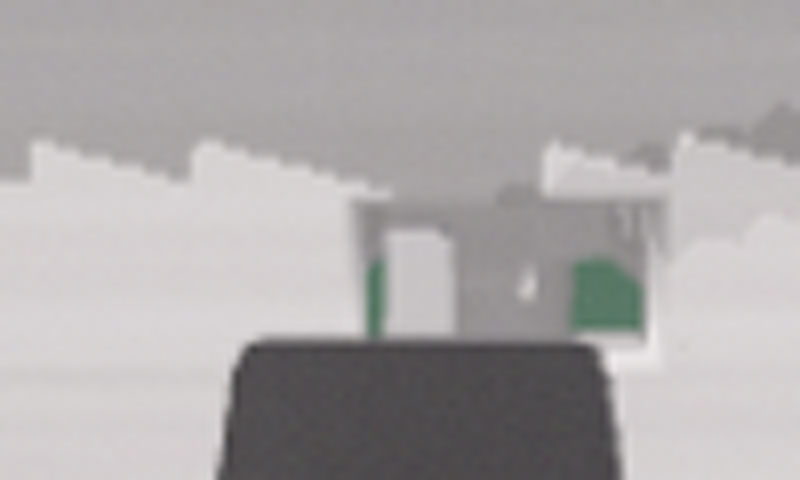

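>>> jog_arm(
  plan="0 0 0 0 0.06 0.2 255;0 0 0 0 0 0.15 255;0 0 0 0 0 0.05 255;0 0 0 0 0 0.05 255;0 0 0 0 0 0.05 255;0 0 0 0 0 0 255;0 0 0 0 0 0 255",
)

```text
time_s: 19.58
position: [0.5123, -0.1899, 0.1246]
tool_rot: [[-0.284, 0.959, -0.0], [0.959, 0.284, 0.0], [0.0, -0.0, -1.0]]
ft_force: [-0.6, 0.8, -1.5]
grip_width: 0.0195
gripper_force: 69.1
```

>>> jog_arm(
  plan="0 0 0 0 0 0.05 255;0 0 0 0 0 0.05 255;0 0 0 0 0 0.05 255;0 0 0 0 0 0 255;0 0 0 0 0 0 255",
)

```text
time_s: 20.0
position: [0.5123, -0.1899, 0.1231]
tool_rot: [[-0.284, 0.959, -0.0], [0.959, 0.284, 0.0], [0.0, -0.0, -1.0]]
ft_force: [-0.0, -0.5, -1.4]
grip_width: 0.019
gripper_force: 69.2
```

>>> jog_arm(
  plan="0 0 0 0 0 0.05 255;0 0 0 0 0 0.05 255;0 0 0 0 0 0.04 255;0 0 0 0 0 0 255;0 0 0 0 0.05 0 255;0 0 0 0 0.05 0 255;0 0 0 0 0 0 255",
)

```text
time_s: 20.58
position: [0.5127, -0.1898, 0.1216]
tool_rot: [[-0.284, 0.959, -0.002], [0.959, 0.284, -0.0], [0.0, -0.002, -1.0]]
ft_force: [-4.9, -1.4, -0.9]
grip_width: 0.0189
gripper_force: 69.1
```

>>> jog_arm(
  plan="0 0 0 0 0.06 0 255;0 0 0 0 0.06 0 255;0 0 0 0 0.06 0 255;0 0 0 0 0.06 0 255;0 0 0 0 0.06 0 255;0 0 0 0 0.06 0 255;0 0 0 0 0 0 255;0 0 0 0 0 0 255",
)

```text
time_s: 21.25
position: [0.5162, -0.1887, 0.1217]
tool_rot: [[-0.284, 0.959, -0.001], [0.959, 0.284, -0.0], [0.0, -0.001, -1.0]]
ft_force: [-5.0, -1.7, 0.1]
grip_width: 0.0193
gripper_force: 69.1
```

```bash
python3 t2.py
```

```text
t 21.3 p [ 0.5162 -0.1888  0.1217] yaw 16.52 z [-0.0013 -0.0001 -1.    ] F [-4.3953 -1.9292  0.0641] w 0.019208645771278676
tcp head [-1.15  0.19] F head [-4.7633 -0.5931]
[303.0, 176.7] 0.85 (np.float64(-9.5), np.float64(0.4131812864879174))
```

>>> jog_arm(
  plan="0 0 0 0 0.06 0 255;0 0 0 0 0.06 0 255;0 0 0 0 0.06 0 255;0 0 0 0 0.06 0 255;0 0 0 0 0.06 0 255;0 0 0 0 0.06 0 255;0 0 0 0 0.04 0 255;0 0 0 0 0 0 255;0 0 0 0 0 0 255",
)

```text
time_s: 22.1
position: [0.5199, -0.1876, 0.1215]
tool_rot: [[-0.284, 0.959, -0.002], [0.959, 0.284, -0.0], [0.001, -0.002, -1.0]]
ft_force: [-5.5, -1.7, -1.4]
grip_width: 0.0192
gripper_force: 68.9
```

```bash
cat >> t2.py <<'E'
m=models.tip_of("wrist","mark")[:1]
C=cloud(im); g=((C[...,:2]-S)@H); dark=(a.astype(int).sum(2)<260)
o=dark&(abs(C[...,2]-.113)<.005)&(abs(g[...,0])<.02)&(g[...,1]>.04)&(g[...,1]<.055); print("mark dark x",np.percentile(g[...,0][o],[2,50,98]) if o.any() else None,o.sum())
r=models.outline_of("wrist","needle")
for x in r[:1]:
    v,u=np.nonzero(x["region"]); print("needle outline",x["confidence"],x["bbox"],"top row cols",u[v>=v.max()-2].mean(),v.max())
if m:
    T=np.linalg.inv(np.array(im["world_from_camera"]))
    W=np.array([[*(H@np.array([x,.054])+S),.103] for x in (-.0057,0,.0057)]+[[*(H@np.array([0,.045])+S),.115]])
    print("mark at",m[0]["at"],"proj needle tip -,0,+ & mark",cv2.projectPoints(W,cv2.Rodrigues(T[:3,:3])[0],T[:3,3],K(im),np.array(im["distortion"],float))[0].reshape(-1,2).round(1).tolist())
E
python3 t2.py
```

```text
t 22.15 p [ 0.5199 -0.1876  0.1214] yaw 16.51 z [-0.0018  0.     -1.    ] F [-4.1698 -2.316  -2.2344] w 0.019672842270406585
tcp head [2.71 0.24] F head [-4.6577 -1.0283]
[314.8, 178.4] 0.89 (np.float64(-1.5000000000000002), np.float64(1.6282125741947053))
mark dark x [-0.0054 -0.0003  0.0045] 311
needle outline 0.92 [322.5, 168.3, 22.7, 19.6] top row cols 314.5 180
mark at [319.4, 195.6] proj needle tip -,0,+ & mark [[304.8, 176.8], [319.3, 176.8], [333.8, 176.8], [318.8, 205.6]]
```

>>> jog_arm(
  plan="0 0 0 0 0.06 0 255;0 0 0 0 0 0 255;0 0 0 0 0 0 255;0 0 0 0 0 0 255",
)

```text
time_s: 22.63
position: [0.5205, -0.1874, 0.1214]
tool_rot: [[-0.284, 0.959, -0.002], [0.959, 0.284, 0.0], [0.001, -0.002, -1.0]]
ft_force: [-4.6, -3.0, -2.7]
grip_width: 0.019
gripper_force: 68.8
```

```bash
python3 t2.py
```

```text
t 22.68 p [ 0.5204 -0.1874  0.1214] yaw 16.52 z [-0.002   0.0001 -1.    ] F [-4.4612 -1.9689 -1.8043] w 0.019024164231716535
tcp head [3.26 0.26] F head [-4.8378 -0.6124]
[316.4, 176.8] 0.82 (np.float64(-0.5), np.float64(0.12036156397049341))
mark dark x [-0.0052 -0.0005  0.0047] 319
needle outline 0.59 [321.8, 170.1, 27.5, 21.3] top row cols 315.8333333333333 180
mark at [315.4, 197.2] proj needle tip -,0,+ & mark [[303.4, 176.9], [317.9, 176.8], [332.4, 176.8], [317.3, 205.7]]
```

>>> jog_arm(
  plan="0 0 0 0 -0.09 0 255;0 0 0 0 0 0 255;0 0 0 0 0 -0.3 255;0 0 0 0 0 -0.5 255;0 0 0 0 0 -1 255;0 0 0 0 0 -1.7 255;0 0 0 0 0 -2 255;0 0 0 0 0 -1.1 255;0 0 0 0 0 0 255;0 0 0 0 0 0 255",
)

```text
time_s: 23.67
position: [0.5206, -0.1876, 0.1886]
tool_rot: [[-0.284, 0.959, 0.002], [0.959, 0.284, -0.001], [-0.001, 0.002, -1.0]]
ft_force: [-1.5, 0.8, -2.5]
grip_width: 0.019
gripper_force: 69.1
```

```bash
python3 t2.py; python3 -c "
from h import *
s=tcp();print(delta(s,[.5097,.2385,.1868]))"
```

```text
t 23.72 p [ 0.5202 -0.1874  0.1876] yaw 16.52 z [ 0.0002  0.0001 -1.    ] F [ 0.3561  0.0233 -1.665 ] w 0.019587518881435333
tcp head [3.06 0.35] F head [ 0.3479 -0.0794]
[319.8, 159.0] 0.8 (np.float64(-0.25), np.float64(0.17293785267265266))
mark dark x [-0.005  -0.0002  0.0043] 20
needle outline 0.5 [321.9, 151.8, 22.1, 14.1] top row cols 318.6842105263158 161
mark at [320.8, 172.4] proj needle tip -,0,+ & mark [[309.8, 159.1], [320.1, 159.0], [330.5, 159.0], [319.9, 178.7]]
t 23.87 p [ 0.52   -0.1874  0.1869] yaw 16.52 z [-0.0013  0.0009 -1.    ] F [ 0.4482  0.2749 -1.0007] w 0.019394678647827047
[41.1232 11.1164  0.0545]
```

Needle is on the mark. Returning the key.

>>> jog_arm(
  plan="0 0 0 1 0.3 0 255;0 0 0 2 0.5 0 255;0 0 0 3 0.8 0 255;0 0 0 3.8 1 0 255;0 0 0 4 1.1 0 255;0 0 0 4 1.1 0 255;0 0 0 4 1.1 0 255;0 0 0 4 1.1 0 255;0 0 0 4 1.1 0 255;0 0 0 4 1.1 0 255",
)

```text
time_s: 24.7
position: [0.5114, 0.1653, 0.1875]
tool_rot: [[-0.284, 0.959, -0.001], [0.959, 0.284, 0.0], [0.0, -0.001, -1.0]]
ft_force: [0.6, 0.3, -0.7]
grip_width: 0.0191
gripper_force: 69.1
```

>>> jog_arm(
  plan="0 0 1.2 3 0.8 0 255;0 0 0 2.5 0.6 0 255;0 0 0 1.2 0.3 0 255;0 0 0 0.5 0.2 0 255;0 0 0 0 0 0 255;0 0 0 0 0 0 255;0 0 0 0 0 0 255;0 0 0 0 0 0 255",
)

```text
time_s: 25.37
position: [0.5113, 0.2359, 0.1878]
tool_rot: [[-0.262, 0.965, -0.0], [0.965, 0.262, -0.0], [-0.0, -0.0, -1.0]]
ft_force: [-0.3, -0.1, -1.6]
grip_width: 0.0193
gripper_force: 69.1
```

```bash
python3 -c "
from h import *
im=imaging.get_image('wrist');s=tcp();print(delta(s,[.5097,.2385,.0618]))
C=cloud(im);C[im['depth']==0]=9;X,Y,Z=C[...,0],C[...,1],C[...,2]
rect(C,(abs(Z-.042)<.003)&(abs(X-.52)<.08)&(abs(Y-.19)<.12),'stand')
save(im,'w7.png')
r=models.tip_of('wrist','key_tip')[:1];print(r,[at_z(im,x['at'],s['position'][2]-.0538) for x in r])
"
```

```text
t 25.42 p [0.5113 0.2361 0.1878] yaw 15.23 z [-0.     -0.0001 -1.    ] F [ 0.4606  0.7393 -1.0335] w 0.019299012560885575
[ 0.2765 -0.0886 12.5999]
stand 8082 c 514.4 220.1 wh 60.1 89.6 ang 15.2 z 0.04268291613128372
[{'at': [325.1, 272.8], 'confidence': 0.78}] [array([0.5107, 0.2352, 0.134 ])]
```

>>> jog_arm(
  plan="0 0 0 0.28 -0.09 1 255;0 0 0 0 0 2 255;0 0 0 0 0 2.5 255;0 0 0 0 0 2 255;0 0 0 0 0 0.9 255;0 0 0 0 0 0 255;0 0 0 0 0 0 255;0 0 0 0 0 0 255",
)

```text
time_s: 26.13
position: [0.5102, 0.2396, 0.1051]
tool_rot: [[-0.264, 0.965, 0.002], [0.965, 0.264, 0.001], [-0.0, 0.002, -1.0]]
ft_force: [-0.2, -0.3, -1.3]
grip_width: 0.0193
gripper_force: 69.0
```

>>> jog_arm(
  plan="0 0 0 0 0 0.2 255;0 0 0 0 0 0.2 255;0 0 0 0 0 0.2 255;0 0 0 0 0 0.2 255;0 0 0 0 0 0.2 255;0 0 0 0 0 0 255",
)

```text
time_s: 26.63
position: [0.5093, 0.2395, 0.0933]
tool_rot: [[-0.264, 0.964, -0.001], [0.964, 0.264, -0.0], [0.0, -0.001, -1.0]]
ft_force: [-0.4, -0.5, -1.2]
grip_width: 0.0191
gripper_force: 69.0
```

>>> jog_arm(
  plan="0 0 0 0 0 0.4 255;0 0 0 0 0 0.5 255;0 0 0 -0.05 0 0.5 255;0 0 0 -0.05 0 0.5 255;0 0 0 0 0 0.5 255;0 0 0 0 0 0.4 255;0 0 0 0 0 0.2 255;0 0 0 0 0 0.1 255;0 0 0 0 0 0 255;0 0 0 0 0 0 255",
)

```text
time_s: 27.47
position: [0.5098, 0.2386, 0.0629]
tool_rot: [[-0.264, 0.964, 0.0], [0.964, 0.264, 0.0], [-0.0, 0.0, -1.0]]
ft_force: [0.1, -0.1, -1.6]
grip_width: 0.0192
gripper_force: 69.0
```

Down another 0.8 mm, then release and rise.

>>> jog_arm(
  plan="0 0 0 0 0 0.05 255;0 0 0 0 0 0.04 255;0 0 0 0 0 0 255;0 0 0 0 0 0 150;0 0 0 0 0 0 80;0 0 0 0 0 0 0;0 0 0 0 0 0 0;0 0 0 0 0 0 0;0 0 0 0 0 0 0;0 0 0 0 0 0 0",
)

```text
time_s: 28.3
position: [0.5097, 0.2386, 0.0618]
tool_rot: [[-0.264, 0.964, 0.0], [0.964, 0.264, -0.0], [-0.0, 0.0, -1.0]]
ft_force: [0.2, 0.2, 0.2]
grip_width: 0.0854
gripper_force: 0.0
```

>>> jog_arm(
  plan="0 0 0 0 0 -0.5 0;0 0 0 0 0 -1 0;0 0 0 0 0 -2 0;0 0 0 0 0 -2.5 0;0 0 0 0 0 -3 0;0 0 0 0 0 -2 0;0 0 0 0 0 -1 0;0 0 0 0 0 0 0;0 0 0 0 0 0 0;0 0 0 0 0 0 0",
)

```text
time_s: 29.13
position: [0.5091, 0.2384, 0.1805]
tool_rot: [[-0.264, 0.964, -0.003], [0.964, 0.264, -0.001], [0.0, -0.003, -1.0]]
ft_force: [-0.5, -0.4, -0.8]
grip_width: 0.0853
gripper_force: 0.0
```

```bash
python3 - <<'E'
from h import *
im=imaging.get_image("wrist");s=tcp();C=cloud(im);C[im["depth"]==0]=9
X,Y,Z=C[...,0],C[...,1],C[...,2]
rect(C,(abs(Z-.042)<.003)&(abs(X-.52)<.08)&(abs(Y-.19)<.12),"stand")
m=(abs(Z-.102)<.004)&(abs(X-.51)<.03)&(abs(Y-.24)<.03); rect(C,m,"keytop"); print(C[m].mean(0))
im=imaging.get_image("scene"); r=models.tip_of("scene","needle_tip")[:1]; print(r)
if r: print(needle(im,np.array([.5174,-.1886]),r[0]["at"]))
E
```

```text
t 29.18 p [0.5091 0.2384 0.1803] yaw 15.31 z [-0.0029 -0.0006 -1.    ] F [-0.3402  0.141   0.1521] w 0.08520458917276316
stand 11135 c 523.3 187.5 wh 60.1 157.2 ang 15.2 z 0.042707767284433096
keytop 1177 c 510.1 238.7 wh 19.8 20.0 ang 15.9 z 0.10247185323085306
[0.5101 0.2393 0.1023]
[{'at': [233.8, 203.6], 'confidence': 0.48}]
(np.float64(-9.75), np.float64(2.0574594658589103))
```

```bash
python3 -c "
from h import *
print(job.close_job())"
```

```text
the job is handed in; nothing more can be done
None
```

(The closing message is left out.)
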